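# Stow the puck compass square in its cradle

## Task

The white puck compass was put back in its cradle turned the wrong way. Turn it where it lies, pressing on it only lightly because its pivot is delicate, until its flat edge lies fully against the cradle's alignment bar; only then slide the grey keeper fully home behind it, without forcing it. Do not lift the compass out, and leave the other things on the table where they are.

Things in the scene. Friction and masses are not known exactly. Their poses are not given: they have to be found in the camera images.
- cradle: Black cradle fixed to the table; slick base plate 116 mm wide (y), x = -108 to +52 mm, 8 mm thick. Origin on the table below the centre of the properly stowed compass; x points to the alignment bar, y along it, z up. Side guides (inner faces y = -45 and +45 mm, x = -52 to +36, tops 20 mm above table) leave the compass 1 mm play; between bar and drawn-back keeper it slides along x.
- bar_face (a point): Middle of the alignment bar's face that looks at the compass: bare aluminium bar 80 mm long (y), 10 mm thick, top 22 mm above the table. The point lies 15 mm above the table, 39.2 mm along x from the cradle's origin; axes as the cradle.
- compass: White plastic loose disc, 88 mm across, 28 mm thick, about 140 g, with one flat 40 mm long on its edge; lies face up on the base plate, top 36 mm above the table. Dark graduated window; a short dark line on the rim points to the flat. Origin: centre of underside; x points square out of the flat, z up. Too wide to grip. Fingertips pressing on top with 3 to 6 N carry it along; over 12 N harms it.
- compass_flat (a point): Middle of the compass's flat, 39.2 mm from its centre, 7 mm above its underside; axes as the compass; it belongs at bar_face. Pushed lightly to the bar when nearly parallel, the flat settles flush; turned further off, the round edge keeps the compass up to 5 mm short.
- compass_top (a point): Centre of the compass's flat top face, 28 mm above its underside; axes as the compass.
- keeper (a joint): Grey plastic keeper sliding along the cradle's x: 0 m drawn back (as it starts), 0.020 m fully home, its nose then 0.7 mm behind the round back of a seated compass. It stays where it is left; about 2 N moves it, over 25 N forces it. A compass that is not seated blocks it.
- keeper_tab (a point): Middle of the top edge of the keeper's upright thumb tab: 40 mm wide (y), 10 mm thick (x: its back face is 5 mm behind this point), top 38 mm above the table, 18 mm above the nose (26 mm long) that lies in front of it; axes as the cradle, push along x. Low rails beside it (tops 14 mm above table); behind the drawn-back tab 7 mm of base, then free table.
- caddy: Stainless steel tea caddy with a twist cap, 76 mm diameter, 124 mm tall, loose. Origin: centre of its underside. Leave alone.
- coaster: Round wooden coaster, 94 mm diameter, 9 mm thick, loose. Origin: centre of its underside. Leave alone.
- sharpener: Small black pencil sharpener, 28 x 18 x 15 mm, loose. Origin: centre of its underside. Leave alone.
There are look-alikes about, which are no part of the job. There is more than one size of the compass; the one meant has the size given above.

How it is judged:
By the outcome, as a careful person would: the job done as asked, in the order asked, and still so for the second after the job is handed in, with the robot touching nothing.
It also fails if it takes over 61 s, if anything falls off the work surface, if the arm or the gripper's body presses on something with over 40 N, if the wrist force passes 120 N, or if a joint passes its speed limit or range.

## Robot

A 6-joint arm with a two-finger parallel gripper is mounted at the origin on the work surface. World frame = base frame: x ahead of the robot, y to its left, z up, the work surface at z = 0. Lengths are in m, angles in rad, forces in N, time in s.
With the tool pointing down it reaches from about 0.35 to 0.875 m from the base axis. Payload 4.2 kg.
Tool frame: the origin (TCP) lies on the centre line of the jaws, within the pads' length; the fingertips stand 8 mm ahead of it and the grasp point (between the pads) lies 11 mm behind it; z points along the fingers, y is the line along which they close (so a half turn about z gives the same grasp; the last joint's range is limited). The gripper opens to 85 mm and grips with 20 to 120 N. Pads are 22 mm wide; open, the fingers measure 114 mm over their backs; the gripper's body (76 mm by 85 mm) begins 54 mm behind the grasp point. The pads swing forward as they close: fully open they stand 13 mm farther back than shut.
Start: joints at [1.605, 0.385, 0.008, 0, -1.194, -0.259], TCP at [0.139, 0.609, 0.239] pointing down, gripper open.
Joint ranges: [-3.14, 3.14], [-1.21, 2.06], [-1.07, 1.41], [-3.16, 2.05], [-2.99, -0.16], [-3.1, 3.1]. Speed limits (rad/s): [2.79, 2.79, 3.14, 3.14, 3.14, 3.14].

## Interface

Orientations are given as a rotation vector (axis times angle).
In Python, from cell import ctrl gives the robot as it stands.
- The arm moves only by the tool arm_command, never from a script. Its argument "moves" is a list of rows, each an object with "linear": the shift along the tool's x, y, z in cm, a list of three; "dr": the turn, a rotation vector about the tool's x, y, z in rad, a list of three; "gripper": the gripper's target within -1 to 1 (fully open at 1, half-way at 0, shut at -1). In form: [{"linear": [tx, ty, tz], "dr": [rx, ry, rz], "gripper": gripper}, ...]. A call has 1 to 20 rows; each row is the pose to reach, as a shift and turn from the pose commanded when the call began, along the tool's axes at that moment; what a row does not reach only later rows make up. A row lasts 1/12 s, in which the tool goes at most 41.7 mm and 7.16 degrees, less where a joint would pass 70% of its speed; a pose out of reach is approached as far as the arm can. A call with a gripper value outside its range is refused whole. The fingers move at their own pace and stop on an object; "newtons" is the grip in N (left out, the last holds). Time passes only in rows, so rows that repeat a pose let the fingers close. It gives the time, the measured TCP pose, the force, the opening and the grip force at its end, in the units of the state.
- ctrl.sense(): the state, without advancing time (a new reading comes with each control period).
- ctrl.capture(name): name is "scene" or "top" or "wrist"; returns a dict with "color" (400x640x3 uint8, red, green, blue), "fx", "fy", "cx", "cy" (pixels), "R" (3x3) and "t" (3): a world point X has camera coordinates R X + t; the wrist camera has in their place "hand_eye" (4x4, takes a point from camera to tool coordinates, whose origin is the TCP and whose axes are the flange's). Camera axes: x right, y down, z forward; pixel columns grow to the right and rows downward; lengths in m; the calibration is good to about 2 mm. A picture is of the moment at which its call begins: read the wrist's pose just before it. There is no depth.
- ctrl.finish_job(): hands the job in; it is judged then, once.
The state is a dict: "t": time; "joint_pos": joint angles; "joint_vel": joint speeds; "joint_efforts": joint torques, N m; "ee_pos": TCP position; "tool_rot": TCP orientation; "force": force on the tool from outside, world axes, zero at the start; "moment": the same for the moment, N m; "finger_gap": finger opening in m; "grasp_force": force on a finger pad.
Only numpy, scipy, OpenCV 4.12 (cv2) and the standard library are available. Lean on these libraries where they do the work, as an engineer would, in place of code of your own. Each camera call takes 0.05 s, during which the arm holds its last target. There are 200 camera calls.

## Working session

There is one attempt and no reset: what is moved stays moved. The work goes in short steps, Python scripts to look and compute and a tool call to move; the robot and the scene stay as the last step left them, time stands still between calls to the robot, and variables do not carry over. Pictures are saved under pics/ and viewed, at most 11 in all, crops included, and the job is handed in when it is done.

Besides the shell and the picture viewer there is one more tool, called after ">>>" by a JSON object that holds its "op" and its "data". arm_command: Moves the arm, as the interface text tells. Its arguments: {"type":"object","properties":{"moves":{"type":"array","items":{"type":"object","properties":{"linear":{"type":"array","items":{"type":"number"}},"dr":{"type":"array","items":{"type":"number"}},"gripper":{"type":"number"}}}},"newtons":{"type":"number"}},"required":["moves"]}

```bash
mkdir -p pics && python3 - <<'E'
from cell import ctrl
import cv2,numpy as np
s=ctrl.sense();print({k:np.round(v,4).tolist() for k,v in s.items()})
for n in("scene","top"):
    c=ctrl.capture(n);cv2.imwrite(f"pics/{n}0.png",c["color"][:,:,::-1]);print(n,c["fx"],c["fy"],c["cx"],c["cy"],np.round(c["R"],4).tolist(),np.round(c["t"],4).tolist())
E
```

```text
{'t': 0.0, 'joint_pos': [1.6046, 0.3856, 0.0066, -0.0005, -1.194, -0.2586], 'joint_vel': [0.0014, 0.0016, 0.001, 0.0008, -0.0008, 0.0002], 'joint_efforts': [0.0001, -39.2293, 18.8399, 4.1863, -0.0046, -0.0], 'ee_pos': [0.1392, 0.6087, 0.2382], 'tool_rot': [3.1195, -0.3524, -0.0003], 'force': [-0.1145, 0.455, -0.8103], 'moment': [-0.0119, 0.0356, 0.0005], 'grasp_force': 0.0, 'finger_gap': 0.0853}
scene 415.4737105955308 415.4737105955308 326.6291218616593 190.1642653589616 [[-0.5015, 0.8651, -0.0098], [0.7255, 0.4144, -0.5495], [-0.4713, -0.2826, -0.8355]] [0.3017, -0.4076, 1.5049]
top 465.0061556654503 465.0061556654503 322.21296846549 198.2959536692345 [[-0.0045, -1.0, 0.0037], [-0.9821, 0.0037, -0.1883], [0.1883, -0.0044, -0.9821]] [0.0112, 0.6031, 1.0313]
```

View pics/top0.png

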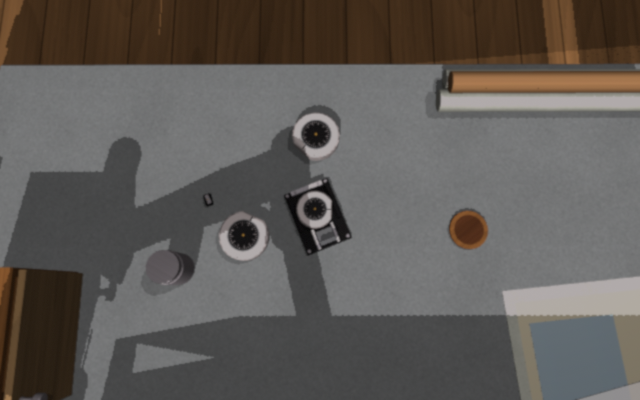

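View pics/scene0.png

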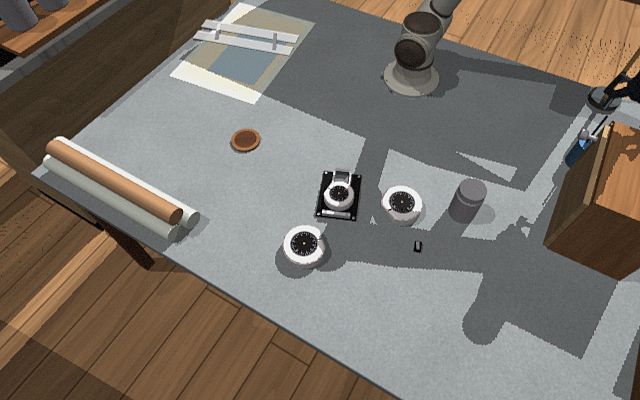

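The white discs in the top view are at (316,135), (243,237) and (315,208). The first two look larger and sit free on the table. The third lies in the black cradle, so I take that one. I'll check its size, and the cradle's corners and orientation, in a close crop.

```bash
cat > h.py <<'E'
from cell import ctrl
import cv2,numpy as np
from scipy.spatial.transform import Rotation as Ro
def cam(c,s=None):
    if "hand_eye" in c:
        H=np.array(c["hand_eye"]);T=np.eye(4);T[:3,:3]=Ro.from_rotvec(s["tool_rot"]).as_matrix();T[:3,3]=s["ee_pos"];W=T@H
        return W[:3,:3],W[:3,3]
    R=np.array(c["R"]);return R.T,-R.T@np.array(c["t"])
def ray(c,uv,z,s=None):
    A,o=cam(c,s);uv=np.atleast_2d(uv).astype(float)
    d=np.c_[(uv[:,0]-c["cx"])/c["fx"],(uv[:,1]-c["cy"])/c["fy"],np.ones(len(uv))]@A.T
    return o+d*((z-o[2])/d[:,2])[:,None]
def wrist(name):
    s=ctrl.sense();c=ctrl.capture("wrist");cv2.imwrite(f"pics/{name}.png",c["color"][:,:,::-1]);return c,s
E
python3 - <<'E'
from h import *
c=ctrl.capture("top");im=c["color"][:,:,::-1]
g=im.min(2);m=(g>150).astype(np.uint8)
m[:100]=0
n,l,st,ce=cv2.connectedComponentsWithStats(m)
for i in range(1,n):
    if st[i,4]>150 and st[i,4]<5000:
        k,_=cv2.findContours((l==i).astype(np.uint8),0,2);(p,r)=cv2.minEnclosingCircle(k[0])
        X=ray(c,[p,(p[0]+r,p[1])],.036);print(st[i],np.round(p,1),np.round(X[0],3),"diam",round(2*np.linalg.norm(X[1]-X[0])*1000))
d=(im.max(2)<45).astype(np.uint8);d[:170]=0;d[260:]=0;d[:,:270]=0;d[:,370:]=0
k,_=cv2.findContours(cv2.morphologyEx(d,3,np.ones((7,7))),0,2);k=max(k,key=cv2.contourArea);b=cv2.minAreaRect(k);print(b,np.round(ray(c,cv2.boxPoints(b),.008),3).tolist())
cv2.imwrite("pics/crop0.png",cv2.resize(im[165:265,255:375],None,fx=5,fy=5,interpolation=2))
w,s=wrist("w0");print(np.round(w["hand_eye"],3).tolist(),w["fx"],w["cx"],w["cy"])
E
```

```text
[ 441  100  199    9 1601] [540.  103.5] [ 0.845 -0.535  0.036] diam 495
[294 114  44  43 643] [315.9 134.3] [0.767 0.023 0.036] diam 110
[220 219  46  41 606] [242.9 236.3] [0.517 0.195 0.036] diam 111
[ 503  277  137   39 4151] [572.1 295. ] [ 0.379 -0.565  0.036] diam 319
((317.03448486328125, 216.58621215820312), (64.62197875976562, 47.90939712524414), 68.19859313964844) [[0.62, 0.105, 0.008], [0.664, -0.004, 0.008], [0.516, -0.061, 0.008], [0.473, 0.046, 0.008]]
[[-0.002, -0.96, -0.279, 0.069], [1.0, -0.002, -0.001, -0.001], [0.0, -0.279, 0.96, -0.135], [0.0, 0.0, 0.0, 1.0]] 281.48098284278524 321.1170646220373 201.19387222061923
```

View pics/crop0.png

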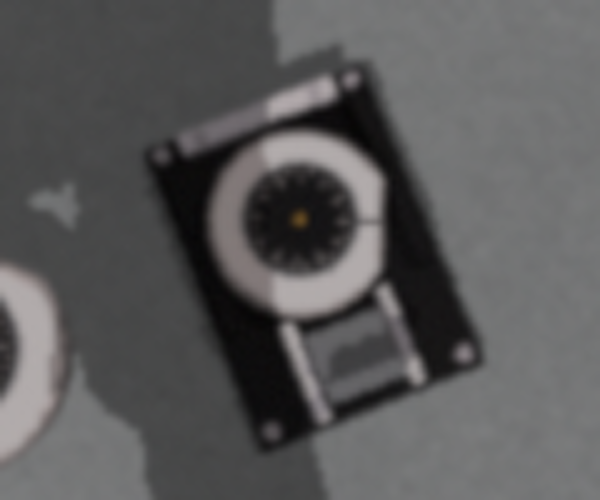

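The crop shows the bar at (260,115), the disc centre at (300,222), and the index line and flat pointing right at (375,218). The keeper is at (360,350). The disc spans about 180/5 = 36 px, roughly 85 mm, against about 110 mm for the two look-alikes. The cradle plate measures 159 x 117 mm, which fits. Its yaw is about 0.38 rad with the origin near (0.594, 0.032), and the compass yaw is about -1.54, so it needs roughly +110°. Next I'll move above it with tool x parallel to compass x.

>>> {"op": "arm_command", "data": {"moves": [{"linear": [57.2, 46.1, 4], "dr": [0, 0, 1.31], "gripper": 0.37}, {"linear": [57.2, 46.1, 4], "dr": [0, 0, 1.31], "gripper": 0.37}, {"linear": [57.2, 46.1, 4], "dr": [0, 0, 1.31], "gripper": 0.37}, {"linear": [57.2, 46.1, 4], "dr": [0, 0, 1.31], "gripper": 0.37}, {"linear": [57.2, 46.1, 4], "dr": [0, 0, 1.31], "gripper": 0.37}, {"linear": [57.2, 46.1, 4], "dr": [0, 0, 1.31], "gripper": 0.37}, {"linear": [57.2, 46.1, 4], "dr": [0, 0, 1.31], "gripper": 0.37}, {"linear": [57.2, 46.1, 4], "dr": [0, 0, 1.31], "gripper": 0.37}, {"linear": [57.2, 46.1, 4], "dr": [0, 0, 1.31], "gripper": 0.37}, {"linear": [57.2, 46.1, 4], "dr": [0, 0, 1.31], "gripper": 0.37}, {"linear": [57.2, 46.1, 4], "dr": [0, 0, 1.31], "gripper": 0.37}, {"linear": [57.2, 46.1, 4], "dr": [0, 0, 1.31], "gripper": 0.37}, {"linear": [57.2, 46.1, 4], "dr": [0, 0, 1.31], "gripper": 0.37}, {"linear": [57.2, 46.1, 4], "dr": [0, 0, 1.31], "gripper": 0.37}, {"linear": [57.2, 46.1, 4], "dr": [0, 0, 1.31], "gripper": 0.37}, {"linear": [57.2, 46.1, 4], "dr": [0, 0, 1.31], "gripper": 0.37}, {"linear": [57.2, 46.1, 4], "dr": [0, 0, 1.31], "gripper": 0.37}, {"linear": [57.2, 46.1, 4], "dr": [0, 0, 1.31], "gripper": 0.37}, {"linear": [57.2, 46.1, 4], "dr": [0, 0, 1.31], "gripper": 0.37}, {"linear": [57.2, 46.1, 4], "dr": [0, 0, 1.31], "gripper": 0.37}]}}

```text
t: 1.87
ee_pos: [0.5944, 0.0309, 0.1983]
tool_rot: [2.257, -2.184, -0.002]
force: [0.3, -0.2, 0.7]
finger_gap: 0.0586
grasp_force: 0.0
```

```bash
python3 - <<'E'
from h import *
c,s=wrist("w1");print({k:np.round(s[k],4).tolist() for k in("t","ee_pos","tool_rot","joint_pos","force","finger_gap")})
print(np.round(Ro.from_rotvec(s["tool_rot"]).as_matrix(),3).tolist())
E
```

```text
{'t': 1.8667, 'ee_pos': [0.5944, 0.0309, 0.1983], 'tool_rot': [2.2566, -2.1838, -0.0015], 'joint_pos': [0.3235, 0.3665, -0.1273, -0.0003, -1.0786, -0.2906], 'force': [0.2746, -0.1691, 0.7022], 'finger_gap': 0.0586}
[[0.033, -0.999, -0.002], [-0.999, -0.033, -0.0], [0.0, 0.002, -1.0]]
```

View pics/w1.png

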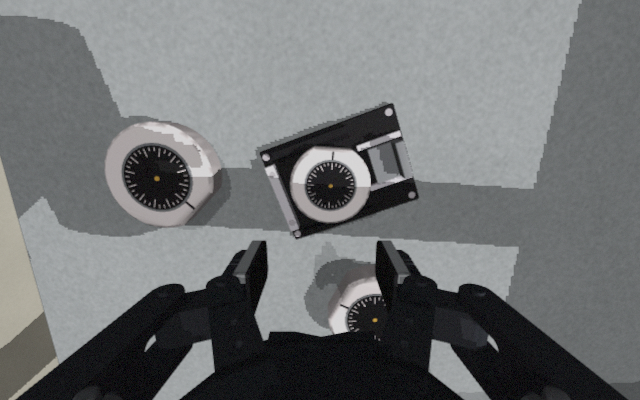

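The wrist view shows the compass at (331,185) with its mark pointing up at (332,155). The bar is at (282,200) and the keeper at (385,160). The larger look-alikes are at (160,175) and (370,315). I'll measure the window centre, the mark and the cradle corners.

```bash
cat >> h.py <<'E'
CR=None
def meas(c,s,near=(0.594,0.032),zt=.036,v=True):
    im=c["color"].astype(int)
    A,o=cam(c,s)
    # rectify top plane: 0.5 mm/pix, centred at near, u=+x, v=+y
    g=np.arange(-60,60,.25)/1000;U,V=np.meshgrid(g+near[0],g+near[1])
    P=(np.stack([U,V,np.full_like(U,zt)],-1)-o)@A
    mx=(P[...,0]/P[...,2]*c["fx"]+c["cx"]).astype(np.float32);my=(P[...,1]/P[...,2]*c["fy"]+c["cy"]).astype(np.float32)
    r=cv2.remap(c["color"],mx,my,1);gr=r.min(2)
    d=(gr<70).astype(np.uint8);d=cv2.morphologyEx(d,2,np.ones((9,9)))
    n,l,st,ce=cv2.connectedComponentsWithStats(cv2.morphologyEx(d,3,np.ones((15,15))))
    best=None
    for i in range(1,n):
        if 3000<st[i,4] and st[i,2]<320 and st[i,3]<320 and .8<st[i,2]/st[i,3]<1.25:
            e=np.hypot(*(ce[i]-240)); 
            if best is None or e<best[0]: best=(e,i)
    i=best[1];k,_=cv2.findContours((l==i).astype(np.uint8),0,2);k=max(k,key=cv2.contourArea)
    (x,y),(a,b),_=cv2.fitEllipse(k);ctr=np.array([x,y])
    # polar profile on rim
    th=np.radians(np.arange(0,360,.5));q=[]
    for R in np.arange(32,42,.5)*4: q.append(cv2.remap(gr,(x+R*np.cos(th)).astype(np.float32)[None],(y+R*np.sin(th)).astype(np.float32)[None],1)[0])
    q=np.mean(q[:10],0).astype(float);bg=cv2.medianBlur(np.tile(q,3).astype(np.uint8)[None],5)  
    bgs=np.array([np.median(np.take(q,range(j-20,j+21),mode='wrap')) for j in range(720)])
    dk=np.clip(bgs-q,0,None);j=int(np.argmax(np.convolve(np.tile(dk,3),np.ones(7),'same')[720:1440]));
    w=np.take(dk,range(j-6,j+7),mode='wrap');ang=((j+(w*np.arange(-6,7)).sum()/w.sum())*.5+180)%360-180
    C=np.array(near)+(ctr*.25-60)/1000
    return C,ang,(a*.25,b*.25),dk[j],r
E
python3 - <<'E'
from h import *
c=dict(ctrl.capture("wrist"));s=ctrl.sense()
C,a,d,q,r=meas(c,s);print("compass",C,a,d,q)
im=c["color"];m=(im.max(2)<50).astype(np.uint8);m[:90]=0;m[242:]=0;m[:,:245]=0;m[:,430:]=0
k,_=cv2.findContours(cv2.morphologyEx(m,3,np.ones((9,9))),0,2);k=max(k,key=cv2.contourArea);X=ray(c,k[:,0],.008,s)[:,:2]
b=cv2.minAreaRect((X*1e4).astype(np.float32));print("plate",b);ctr=np.array(b[0])/1e4
print(np.round(cv2.boxPoints(b)/1e4,4).tolist())
cv2.imwrite("pics/r1.png",cv2.resize(r[::-1,::-1,::-1],None,fx=1.2,fy=1.2))
E
```

```text
compass [0.58343813 0.03351939] -92.26889375684556 (46.756107330322266, 50.30131149291992) 128.1
plate ((5701.5205078125, 241.6298828125), (1584.041015625, 1154.9744873046875), 21.73416519165039)
[[0.47519999742507935, 0.048500001430511475], [0.5180000066757202, -0.058800000697374344], [0.6650999784469604, -0.00019999999494757503], [0.6223000288009644, 0.1071000024676323]]
```

View pics/r1.png

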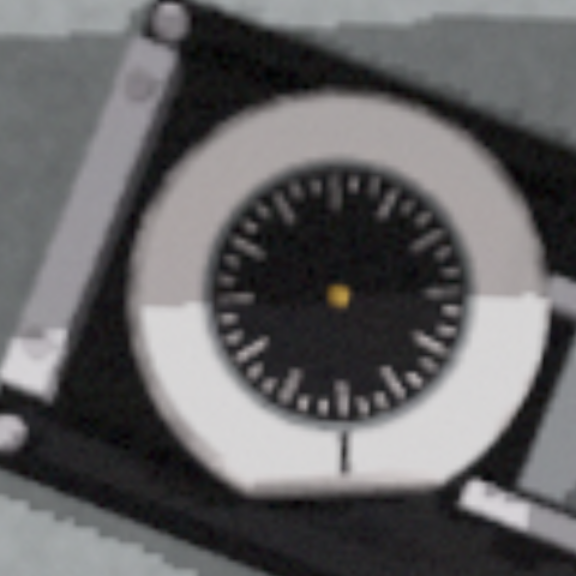

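The compass centre is at (.5835,.030), which is x = -13.6 mm in the cradle frame. It needs about +114° (1.99 rad). I'll descend over it now.

>>> {"op": "arm_command", "data": {"moves": [{"linear": [0.05, 1.1, 3], "dr": [0, 0, 0], "gripper": 0.37}, {"linear": [0.05, 1.1, 6], "dr": [0, 0, 0], "gripper": 0.37}, {"linear": [0.05, 1.1, 9], "dr": [0, 0, 0], "gripper": 0.37}, {"linear": [0.05, 1.1, 11], "dr": [0, 0, 0], "gripper": 0.37}, {"linear": [0.05, 1.1, 13], "dr": [0, 0, 0], "gripper": 0.37}, {"linear": [0.05, 1.1, 14], "dr": [0, 0, 0], "gripper": 0.37}, {"linear": [0.05, 1.1, 14.5], "dr": [0, 0, 0], "gripper": 0.37}, {"linear": [0.05, 1.1, 14.8], "dr": [0, 0, 0], "gripper": 0.37}, {"linear": [0.05, 1.1, 14.8], "dr": [0, 0, 0], "gripper": 0.37}, {"linear": [0.05, 1.1, 14.8], "dr": [0, 0, 0], "gripper": 0.37}, {"linear": [0.05, 1.1, 14.8], "dr": [0, 0, 0], "gripper": 0.37}]}}

```text
t: 2.88
ee_pos: [0.5839, 0.0318, 0.0526]
tool_rot: [-2.26, 2.179, -0.002]
force: [-0.4, -0.6, -0.4]
finger_gap: 0.0586
grasp_force: 0.0
```

```bash
python3 - <<'E'
from h import *
c,s=wrist("w2");print(s["ee_pos"],s["force"],s["tool_rot"])
E
```

```text
[0.58394656 0.03176818 0.052604  ] [-0.4133684  -0.55480728 -0.44023793] [-2.25985097e+00  2.17924497e+00 -2.02397087e-03]
```

View pics/w2.png

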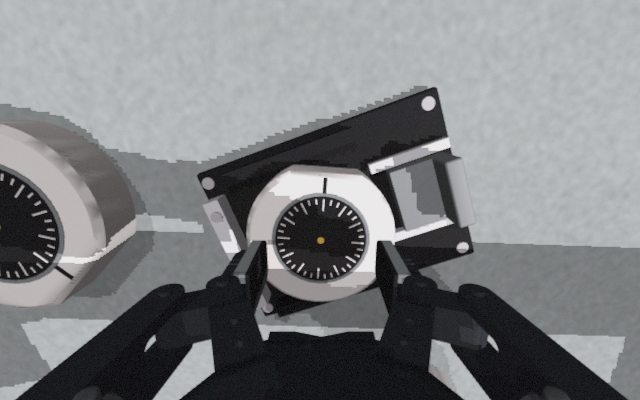

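The fingers straddle the compass, with the pivot at (321,240). The disc centre is 1.2 mm along +tool x. I'll feel my way down.

>>> {"op": "arm_command", "data": {"moves": [{"linear": [0.12, 0, 0.3], "dr": [0, 0, 0], "gripper": 0.37}, {"linear": [0.12, 0, 0.5], "dr": [0, 0, 0], "gripper": 0.37}, {"linear": [0.12, 0, 0.6], "dr": [0, 0, 0], "gripper": 0.37}, {"linear": [0.12, 0, 0.7], "dr": [0, 0, 0], "gripper": 0.37}, {"linear": [0.12, 0, 0.7], "dr": [0, 0, 0], "gripper": 0.37}]}}

```text
t: 3.35
ee_pos: [0.583, 0.0302, 0.044]
tool_rot: [2.261, -2.181, -0.0]
force: [0.0, 0.0, -0.2]
finger_gap: 0.0586
grasp_force: 0.0
```

>>> {"op": "arm_command", "data": {"moves": [{"linear": [0, 0, 0.05], "dr": [0, 0, 0], "gripper": 0.37}, {"linear": [0, 0, 0.1], "dr": [0, 0, 0], "gripper": 0.37}, {"linear": [0, 0, 0.15], "dr": [0, 0, 0], "gripper": 0.37}, {"linear": [0, 0, 0.15], "dr": [0, 0, 0], "gripper": 0.37}]}}

```text
t: 3.68
ee_pos: [0.5832, 0.0303, 0.0427]
tool_rot: [2.261, -2.181, -0.0]
force: [0.4, 0.1, -0.7]
finger_gap: 0.0586
grasp_force: 0.0
```

>>> {"op": "arm_command", "data": {"moves": [{"linear": [0, 0, 0.05], "dr": [0, 0, 0], "gripper": 0.37}, {"linear": [0, 0, 0.1], "dr": [0, 0, 0], "gripper": 0.37}, {"linear": [0, 0, 0.1], "dr": [0, 0, 0], "gripper": 0.37}]}}

```text
t: 3.93
ee_pos: [0.5831, 0.0303, 0.0417]
tool_rot: [2.261, -2.181, -0.0]
force: [-0.3, -0.3, -0.1]
finger_gap: 0.0587
grasp_force: 0.0
```

>>> {"op": "arm_command", "data": {"moves": [{"linear": [0, 0, 0.05], "dr": [0, 0, 0], "gripper": 0.37}, {"linear": [0, 0, 0.05], "dr": [0, 0, 0], "gripper": 0.37}, {"linear": [0, 0, 0.05], "dr": [0, 0, 0], "gripper": 0.37}]}}

```text
t: 4.18
ee_pos: [0.5832, 0.0303, 0.0413]
tool_rot: [2.261, -2.181, -0.0]
force: [0.3, -0.9, 0.2]
finger_gap: 0.0581
grasp_force: 0.0
```

>>> {"op": "arm_command", "data": {"moves": [{"linear": [0, 0, 0.05], "dr": [0, 0, 0], "gripper": 0.37}, {"linear": [0, 0, 0.05], "dr": [0, 0, 0], "gripper": 0.37}, {"linear": [0, 0, 0.05], "dr": [0, 0, 0], "gripper": 0.37}]}}

```text
t: 4.43
ee_pos: [0.5832, 0.0303, 0.0408]
tool_rot: [2.261, -2.181, -0.0]
force: [0.1, -0.0, 0.0]
finger_gap: 0.0582
grasp_force: 0.0
```

>>> {"op": "arm_command", "data": {"moves": [{"linear": [0, 0, 0.05], "dr": [0, 0, 0], "gripper": 0.37}, {"linear": [0, 0, 0.05], "dr": [0, 0, 0], "gripper": 0.37}]}}

```text
t: 4.6
ee_pos: [0.5831, 0.0302, 0.0402]
tool_rot: [2.261, -2.181, -0.0]
force: [-1.0, 0.1, 0.1]
finger_gap: 0.0589
grasp_force: 0.0
```

>>> {"op": "arm_command", "data": {"moves": [{"linear": [0, 0, 0.05], "dr": [0, 0, 0], "gripper": 0.37}, {"linear": [0, 0, 0.05], "dr": [0, 0, 0], "gripper": 0.37}]}}

```text
t: 4.77
ee_pos: [0.5832, 0.0303, 0.0397]
tool_rot: [2.261, -2.181, -0.0]
force: [-0.4, 0.4, 0.8]
finger_gap: 0.0585
grasp_force: 0.0
```

>>> {"op": "arm_command", "data": {"moves": [{"linear": [0, 0, 0.05], "dr": [0, 0, 0], "gripper": 0.37}, {"linear": [0, 0, 0.05], "dr": [0, 0, 0], "gripper": 0.37}]}}

```text
t: 4.93
ee_pos: [0.5832, 0.0302, 0.0393]
tool_rot: [-2.261, 2.181, -0.0]
force: [0.8, -0.1, -0.3]
finger_gap: 0.0586
grasp_force: 0.0
```

>>> {"op": "arm_command", "data": {"moves": [{"linear": [0, 0, 0.05], "dr": [0, 0, 0], "gripper": 0.37}, {"linear": [0, 0, 0.05], "dr": [0, 0, 0], "gripper": 0.37}]}}

```text
t: 5.1
ee_pos: [0.5833, 0.0303, 0.0392]
tool_rot: [-2.261, 2.181, -0.0]
force: [-1.0, -1.1, 2.0]
finger_gap: 0.0585
grasp_force: 1.4
```

>>> {"op": "arm_command", "data": {"moves": [{"linear": [0, 0, 0.04], "dr": [0, 0, 0], "gripper": 0.37}, {"linear": [0, 0, 0.04], "dr": [0, 0, 0], "gripper": 0.37}, {"linear": [0, 0, 0.04], "dr": [0, 0, 0], "gripper": 0.37}]}}

```text
t: 5.35
ee_pos: [0.5833, 0.0303, 0.0391]
tool_rot: [-2.261, 2.181, -0.0]
force: [-0.8, -0.2, 4.8]
finger_gap: 0.0585
grasp_force: 2.6
```

The force is 4.8 N, inside the 3–6 N band. I'll turn +1.0 rad (CCW) as the first stroke, in two parts.

>>> {"op": "arm_command", "data": {"moves": [{"linear": [0, 0, 0], "dr": [0, 0, -0.05], "gripper": 0.37}, {"linear": [0, 0, 0], "dr": [0, 0, -0.1], "gripper": 0.37}, {"linear": [0, 0, 0], "dr": [0, 0, -0.15], "gripper": 0.37}, {"linear": [0, 0, 0], "dr": [0, 0, -0.2], "gripper": 0.37}, {"linear": [0, 0, 0], "dr": [0, 0, -0.25], "gripper": 0.37}, {"linear": [0, 0, 0], "dr": [0, 0, -0.3], "gripper": 0.37}]}}

```text
t: 5.85
ee_pos: [0.584, 0.0305, 0.0391]
tool_rot: [-2.563, 1.815, -0.002]
force: [0.1, -0.5, 3.5]
finger_gap: 0.0584
grasp_force: 2.0
```

```bash
python3 - <<'E'
from h import *
c,s=wrist("w3");C,a,d,q,r=meas(c,s,near=(.5835,.03));print(C,a,q,d,s["force"])
E
```

```text
[0.58464453 0.02938007] -74.22025602409639 156.6 (46.41039276123047, 51.77892303466797) [ 0.07741707 -0.5238422   3.49694232]
```

The compass follows the fingers, 18° for 17° commanded. I'll continue.

>>> {"op": "arm_command", "data": {"moves": [{"linear": [0, 0, 0.01], "dr": [0, 0, -0.06], "gripper": 0.37}, {"linear": [0, 0, 0.02], "dr": [0, 0, -0.12], "gripper": 0.37}, {"linear": [0, 0, 0.02], "dr": [0, 0, -0.18], "gripper": 0.37}, {"linear": [0, 0, 0.02], "dr": [0, 0, -0.24], "gripper": 0.37}, {"linear": [0, 0, 0.02], "dr": [0, 0, -0.3], "gripper": 0.37}, {"linear": [0, 0, 0.02], "dr": [0, 0, -0.36], "gripper": 0.37}, {"linear": [0, 0, 0.02], "dr": [0, 0, -0.42], "gripper": 0.37}, {"linear": [0, 0, 0.02], "dr": [0, 0, -0.48], "gripper": 0.37}, {"linear": [0, 0, 0.02], "dr": [0, 0, -0.54], "gripper": 0.37}, {"linear": [0, 0, 0.02], "dr": [0, 0, -0.6], "gripper": 0.37}]}}

```text
t: 6.73
ee_pos: [0.5844, 0.0303, 0.0391]
tool_rot: [-2.985, 0.977, -0.004]
force: [0.4, -0.6, 5.7]
finger_gap: 0.0585
grasp_force: 2.3
```

```bash
python3 - <<'E'
from h import *
c,s=wrist("w4");C,a,d,q,r=meas(c,s,near=(.5835,.03));print(C,a,q,d,s["force"],s["joint_pos"])
E
```

```text
Traceback (most recent call last):
  File "h.py", line 31, in meas
    i=best[1];k,_=cv2.findContours((l==i).astype(np.uint8),0,2);k=max(k,key=cv2.contourArea)
      ~~~~^^^
TypeError: 'NoneType' object is not subscriptable
```

>>> {"op": "arm_command", "data": {"moves": [{"linear": [0, 0, 0], "dr": [0, 0, -0.06], "gripper": 0.37}, {"linear": [0, 0, 0], "dr": [0, 0, -0.12], "gripper": 0.37}, {"linear": [0, 0, 0], "dr": [0, 0, -0.18], "gripper": 0.37}, {"linear": [0, 0, 0], "dr": [0, 0, -0.24], "gripper": 0.37}, {"linear": [0, 0, 0], "dr": [0, 0, -0.3], "gripper": 0.37}, {"linear": [0, 0, 0], "dr": [0, 0, -0.36], "gripper": 0.37}, {"linear": [0, 0, 0], "dr": [0, 0, -0.42], "gripper": 0.37}, {"linear": [0, 0, 0], "dr": [0, 0, -0.48], "gripper": 0.37}]}}

```text
t: 7.45
ee_pos: [0.5844, 0.0302, 0.0391]
tool_rot: [-3.132, 0.241, -0.004]
force: [0.7, -1.0, 5.0]
finger_gap: 0.058
grasp_force: 2.4
```

```bash
cat >> h.py <<'E'
def meas2(c,s,near=None,zt=.036):
    A,o=cam(c,s);near=np.array(s["ee_pos"][:2] if near is None else near)
    g=np.arange(-60,60,.25)/1000
    U,V=np.meshgrid(g+near[0],g+near[1])
    P=(np.stack([U,V,np.full_like(U,zt)],-1)-o)@A
    f=lambda k,cc:(P[...,k]/P[...,2]*c["f"+"xy"[k]]+c["c"+"xy"[k]]).astype(np.float32)
    r=cv2.remap(c["color"],f(0,0),f(1,0),1);h=cv2.cvtColor(r,cv2.COLOR_RGB2HSV)
    m=(cv2.inRange(h,(8,120,90),(35,255,255)));m[:160]=0;m[320:]=0;m[:,:160]=0;m[:,320:]=0
    n,l,st,ce=cv2.connectedComponentsWithStats(m);x,y=ce[1+np.argmax(st[1:,4])]
    gr=r.min(2);th=np.radians(np.arange(0,360,.5))
    q=np.mean([cv2.remap(gr,(x+R*np.cos(th)).astype(np.float32)[None],(y+R*np.sin(th)).astype(np.float32)[None],1)[0] for R in np.arange(30,36,.5)*4],0)
    b=np.array([np.percentile(np.take(q,range(j-14,j+15),mode='wrap'),70) for j in range(720)])
    dk=np.clip(b-q,0,None)
    # narrow line: dark inside, bright on both sides
    sc=[min(np.take(q,range(j-12,j-6),mode='wrap').mean(),np.take(q,range(j+7,j+13),mode='wrap').mean())-np.take(q,range(j-2,j+3),mode='wrap').mean() for j in range(720)]
    j=int(np.argmax(sc));w=np.take(dk,range(j-6,j+7),mode='wrap')
    return near+np.array([x*.25-60,y*.25-60])/1000,((j+(w*np.arange(-6,7)).sum()/w.sum())*.5+180)%360-180,sc[j],r
E
python3 - <<'E'
from h import *
c,s=wrist("w5");C,a,q,r=meas2(c,s);print(C,a,q,s["force"],s["joint_pos"],s["tool_rot"])
E
```

```text
[0.58702269 0.03165359] -17.20076807406531 164.8388888888889 [ 0.68357605 -1.04868611  5.03592838] [ 0.3286606   0.53099756 -0.32671784  0.00112988 -0.71044308  1.0875164 ] [-3.13194702  0.24126554 -0.00426403]
```

View pics/w5.png

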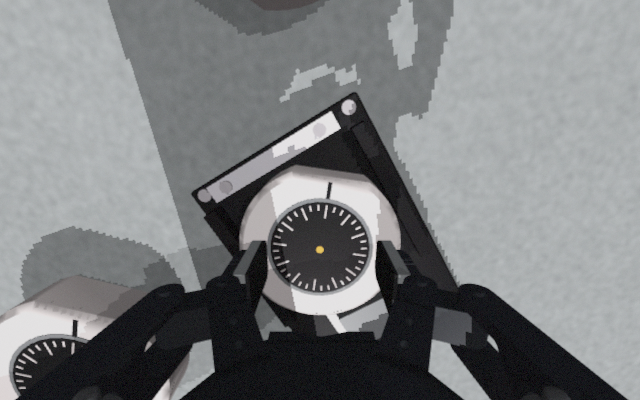

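The mark is at (329,190) and the bar runs along (270,160). The compass is at -17°, so 39° (0.68 rad) is left.

>>> {"op": "arm_command", "data": {"moves": [{"linear": [0, 0, 0], "dr": [0, 0, -0.06], "gripper": 0.37}, {"linear": [0, 0, 0], "dr": [0, 0, -0.12], "gripper": 0.37}, {"linear": [0, 0, 0], "dr": [0, 0, -0.18], "gripper": 0.37}, {"linear": [0, 0, 0], "dr": [0, 0, -0.24], "gripper": 0.37}, {"linear": [0, 0, 0], "dr": [0, 0, -0.3], "gripper": 0.37}, {"linear": [0, 0, 0], "dr": [0, 0, -0.36], "gripper": 0.37}, {"linear": [0, 0, 0], "dr": [0, 0, -0.42], "gripper": 0.37}, {"linear": [0, 0, 0], "dr": [0, 0, -0.48], "gripper": 0.37}, {"linear": [0, 0, 0], "dr": [0, 0, -0.54], "gripper": 0.37}, {"linear": [0, 0, 0], "dr": [0, 0, -0.6], "gripper": 0.37}, {"linear": [0, 0, 0], "dr": [0, 0, -0.64], "gripper": 0.37}, {"linear": [0, 0, 0], "dr": [0, 0, -0.64], "gripper": 0.37}]}}

```text
t: 8.5
ee_pos: [0.5845, 0.0301, 0.0391]
tool_rot: [3.049, 0.753, 0.004]
force: [0.6, -1.9, 5.8]
finger_gap: 0.0584
grasp_force: 2.8
```

```bash
cat >> h.py <<'E'
def barang(c,s):
    # bar: compare flat mark with bar's bright edge seen on plane z=.022
    A,o=cam(c,s);O=np.array([.5962,.0346])+.044*np.array([.929,.37])
    g=np.arange(-60,60,.25)/1000;U,V=np.meshgrid(g+O[0],g+O[1])
    P=(np.stack([U,V,np.full_like(U,.022)],-1)-o)@A
    f=lambda k:(P[...,k]/P[...,2]*c["f"+"xy"[k]]+c["c"+"xy"[k]]).astype(np.float32)
    r=cv2.remap(c["color"],f(0),f(1),1)
    return O,r
E
python3 - <<'E'
from h import *
c,s=wrist("w6");C,a,q,r=meas2(c,s);print(C,a,q,s["force"],s["tool_rot"])
m=(c["color"].min(2)>105).astype(np.uint8)
n,l,st,ce=cv2.connectedComponentsWithStats(m)
for i in range(1,n):
    if 200<st[i,4]<20000:
        k,_=cv2.findContours((l==i).astype(np.uint8),0,2);k=max(k,key=cv2.contourArea)
        X=ray(c,k[:,0],.022,s)[:,:2];print(st[i],cv2.minAreaRect((X*1e3).astype(np.float32)))
E
```

```text
[0.59019498 0.0326119 ] 10.524792045749933 147.24166666666667 [ 0.61898145 -1.90649159  5.79346949] [3.04935075 0.75278651 0.00414735]
[415   0  19  17 205] ((713.2056274414062, 44.94379806518555), (8.924419403076172, 5.6638288497924805), 4.325493812561035)
[ 261  130  152   35 3023] ((637.3726196289062, 49.98453903198242), (10.62363052368164, 80.7542724609375), 21.633668899536133)
[  244   157   162   178 11544] ((573.6683349609375, 28.211009979248047), (115.20967864990234, 94.00843048095703), 10.48360824584961)
[ 428  339   63   61 1834] ((538.2255249023438, -94.11404418945312), (68.60639953613281, 22.93134117126465), 63.77459716796875)
[ 154  340   60   60 1711] ((454.9775085449219, 65.39848327636719), (21.598949432373047, 67.40213775634766), 81.41126251220703)
```

View pics/w6.png

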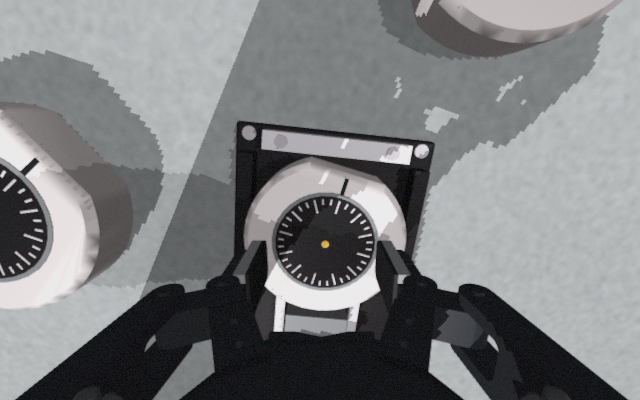

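The bar (80.8 x 10.6 mm, yaw 21.6°) matches its given size. The compass mark at (345,187) gives 10.5°, so it has slipped a little: 11° is left, and its centre is about 5 mm ahead of the TCP. I'll lift, re-centre, press again and finish the turn.

>>> {"op": "arm_command", "data": {"moves": [{"linear": [0, 0, -0.3], "dr": [0, 0, 0], "gripper": 0.37}, {"linear": [0, 0, -0.6], "dr": [0, 0, 0], "gripper": 0.37}, {"linear": [0.25, 0.1, -0.6], "dr": [0, 0, 0.12], "gripper": 0.37}, {"linear": [0.5, 0.2, -0.6], "dr": [0, 0, 0.24], "gripper": 0.37}, {"linear": [0.5, 0.2, -0.6], "dr": [0, 0, 0.28], "gripper": 0.37}, {"linear": [0.5, 0.2, -0.6], "dr": [0, 0, 0.28], "gripper": 0.37}]}}

```text
t: 9.05
ee_pos: [0.5879, 0.0309, 0.0437]
tool_rot: [-3.125, -0.318, 0.002]
force: [0.5, -0.7, 0.2]
finger_gap: 0.0587
grasp_force: 0.0
```

```bash
python3 - <<'E'
from h import *
c,s=wrist("w7");C,a,q,r=meas2(c,s);print(C,a,q,s["force"],s["tool_rot"],s["ee_pos"])
X=C-s["ee_pos"][:2];R=Ro.from_rotvec(s["tool_rot"]).as_matrix();print("tool shift",R[:2,:2].T@X, "cradle",np.array([[.929,.37],[-.37,.929]])@(C-[.5963,.0340]))
E
```

```text
[0.59001138 0.03253759] 10.328860672099893 159.14166666666665 [ 0.4757255  -0.73803195  0.16790909] [-3.12531599e+00 -3.18293341e-01  2.38455997e-03] [0.5879271  0.03089175 0.04367412]
tool shift [ 0.00237328 -0.00119186] cradle [-0.00638323  0.00096821]
```

>>> {"op": "arm_command", "data": {"moves": [{"linear": [0.25, -0.1, 0], "dr": [0, 0, 0], "gripper": 0.37}, {"linear": [0.25, -0.1, 0.2], "dr": [0, 0, 0], "gripper": 0.37}, {"linear": [0.25, -0.1, 0.35], "dr": [0, 0, 0], "gripper": 0.37}, {"linear": [0.25, -0.1, 0.45], "dr": [0, 0, 0], "gripper": 0.37}, {"linear": [0.25, -0.1, 0.5], "dr": [0, 0, 0], "gripper": 0.37}, {"linear": [0.25, -0.1, 0.54], "dr": [0, 0, 0], "gripper": 0.37}, {"linear": [0.25, -0.1, 0.54], "dr": [0, 0, 0], "gripper": 0.37}]}}

```text
t: 9.68
ee_pos: [0.5908, 0.0323, 0.0392]
tool_rot: [3.125, 0.322, 0.0]
force: [-1.7, 1.1, 3.3]
finger_gap: 0.0584
grasp_force: 1.6
```

>>> {"op": "arm_command", "data": {"moves": [{"linear": [0, 0, 0.03], "dr": [0, 0, -0.04], "gripper": 0.37}, {"linear": [0, 0, 0.03], "dr": [0, 0, -0.08], "gripper": 0.37}, {"linear": [0, 0, 0.03], "dr": [0, 0, -0.12], "gripper": 0.37}, {"linear": [0, 0, 0.03], "dr": [0, 0, -0.16], "gripper": 0.37}, {"linear": [0, 0, 0.03], "dr": [0, 0, -0.2], "gripper": 0.37}, {"linear": [0, 0, 0.03], "dr": [0, 0, -0.21], "gripper": 0.37}]}}

```text
t: 10.18
ee_pos: [0.5916, 0.0324, 0.0392]
tool_rot: [3.074, 0.649, 0.003]
force: [0.4, 0.7, 3.9]
finger_gap: 0.0585
grasp_force: 1.8
```

```bash
cat >> h.py <<'E'
def rep(n):
    c,s=wrist(n);C,a,q,r=meas2(c,s);R=Ro.from_rotvec(s["tool_rot"]).as_matrix()
    print("ang",round(a,1),"tool yaw",round(np.degrees(np.arctan2(R[1,0],R[0,0])),1),"tool shift mm",np.round(1e3*R[:2,:2].T@(C-s["ee_pos"][:2]),1),"cradle mm",np.round(1e3*np.array([[.929,.37],[-.37,.929]])@(C-[.5963,.0340]),1),"F",np.round(s["force"],1),"t",s["t"])
    return c,s
E
python3 -c "
from h import *
rep('w8')"
```

```text
ang 22.2 tool yaw 23.9 tool shift mm [-0.2 -0.5] cradle mm [-5.1  0.8] F [0.4 0.7 3.9] t 10.1833
```

The compass is at 22.2° against the bar's 21.7°, and 5 mm short of the bar. I'll slide it gently to the bar.

>>> {"op": "arm_command", "data": {"moves": [{"linear": [0.07, 0, 0.01], "dr": [0, 0, 0], "gripper": 0.37}, {"linear": [0.14, 0, 0.01], "dr": [0, 0, 0], "gripper": 0.37}, {"linear": [0.21, 0.01, 0.01], "dr": [0, 0, 0], "gripper": 0.37}, {"linear": [0.28, 0.01, 0.01], "dr": [0, 0, 0], "gripper": 0.37}, {"linear": [0.35, 0.01, 0.01], "dr": [0, 0, 0], "gripper": 0.37}, {"linear": [0.42, 0.02, 0.01], "dr": [0, 0, 0], "gripper": 0.37}, {"linear": [0.5, 0.02, 0.01], "dr": [0, 0, 0], "gripper": 0.37}, {"linear": [0.57, 0.02, 0.01], "dr": [0, 0, 0], "gripper": 0.37}, {"linear": [0.57, 0.02, 0.01], "dr": [0, 0, 0], "gripper": 0.37}]}}

```text
t: 10.98
ee_pos: [0.5957, 0.034, 0.0391]
tool_rot: [3.074, 0.646, -0.002]
force: [-2.8, -0.7, 7.2]
finger_gap: 0.0584
grasp_force: 3.6
```

```bash
python3 -c "
from h import *
rep('w9')"
```

```text
ang 22.0 tool yaw 23.7 tool shift mm [-0.2 -0.5] cradle mm [-0.7  0.7] F [-2.8 -0.7  7.2] t 10.9833
```

The bar is resisting (-2.8 N) at the seated position. I'll press slightly less and push on a little so the flat settles.

>>> {"op": "arm_command", "data": {"moves": [{"linear": [0.03, 0, -0.04], "dr": [0, 0, 0], "gripper": 0.37}, {"linear": [0.07, 0, -0.04], "dr": [0, 0, 0], "gripper": 0.37}, {"linear": [0.1, 0, -0.04], "dr": [0, 0, 0], "gripper": 0.37}, {"linear": [0.15, 0, -0.04], "dr": [0, 0, 0], "gripper": 0.37}, {"linear": [0.15, 0, -0.04], "dr": [0, 0, 0], "gripper": 0.37}]}}

```text
t: 11.45
ee_pos: [0.5958, 0.0341, 0.0391]
tool_rot: [3.074, 0.646, -0.007]
force: [-4.1, -2.3, 8.6]
finger_gap: 0.0586
grasp_force: 4.1
```

```bash
python3 -c "
from h import *
rep('w10')"
```

```text
ang 22.0 tool yaw 23.7 tool shift mm [-0.3 -0.5] cradle mm [-0.8  0.7] F [-4.1 -2.3  8.6] t 11.45
```

>>> {"op": "arm_command", "data": {"moves": [{"linear": [0, 0, -0.3], "dr": [0, 0, 0], "gripper": 0.37}, {"linear": [0, 0, -1], "dr": [0, 0, 0], "gripper": 0.37}, {"linear": [0, 0, -2.5], "dr": [0, 0, 0.04], "gripper": 0.2}, {"linear": [0, 0, -4.5], "dr": [0, 0, 0.04], "gripper": -0.5}, {"linear": [0, 0, -6], "dr": [0, 0, 0.04], "gripper": -1}, {"linear": [-2, 0, -6], "dr": [0, 0, 0.04], "gripper": -1}, {"linear": [-4, 0, -6], "dr": [0, 0, 0.04], "gripper": -1}, {"linear": [-4, 0, -6], "dr": [0, 0, 0.04], "gripper": -1}, {"linear": [-4, 0, -6], "dr": [0, 0, 0.04], "gripper": -1}, {"linear": [-4, 0, -6], "dr": [0, 0, 0.04], "gripper": -1}]}}

```text
t: 12.33
ee_pos: [0.5616, 0.0192, 0.0991]
tool_rot: [-3.086, -0.586, -0.002]
force: [1.0, 0.1, 0.4]
finger_gap: 0.0001
grasp_force: 0.0
```

```bash
python3 - <<'E'
from h import *
c,s=wrist('w11');C,a,q,r=meas2(c,s,near=(.5963,.034));print(a,q,np.array([[.929,.37],[-.37,.929]])@(C-[.5963,.0340]),s["ee_pos"],s["tool_rot"],s["joint_pos"][5])
E
```

```text
22.397530697351158 127.87222222222222 [-0.00058101  0.00072922] [0.56158224 0.01917356 0.09913028] [-3.08643455e+00 -5.86050070e-01 -2.02280571e-03] 1.6233515459612642
```

View pics/w11.png

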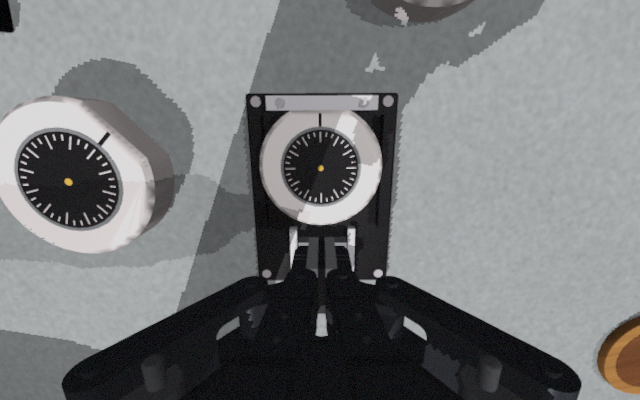

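The compass sits with its mark at (320,118) pointing square at the bar, and the flat is against the bar face. It's within 0.6 mm of the stowed position. Next I'll go behind the keeper tab with closed fingers.

>>> {"op": "arm_command", "data": {"moves": [{"linear": [-3, 0, 0], "dr": [0, 0, 0], "gripper": -1}, {"linear": [-6, 0, 0], "dr": [0, 0, 0], "gripper": -1}, {"linear": [-8.3, -0.05, 0], "dr": [0, 0, 0], "gripper": -1}, {"linear": [-8.3, -0.05, 0], "dr": [0, 0, 0], "gripper": -1}, {"linear": [-8.3, -0.05, 2], "dr": [0, 0, 0], "gripper": -1}, {"linear": [-8.3, -0.05, 4], "dr": [0, 0, 0], "gripper": -1}, {"linear": [-8.3, -0.05, 5.5], "dr": [0, 0, 0], "gripper": -1}, {"linear": [-8.3, -0.05, 6.5], "dr": [0, 0, 0], "gripper": -1}, {"linear": [-8.3, -0.05, 6.8], "dr": [0, 0, 0], "gripper": -1}, {"linear": [-8.3, -0.05, 6.8], "dr": [0, 0, 0], "gripper": -1}]}}

```text
t: 13.22
ee_pos: [0.484, -0.0108, 0.03]
tool_rot: [3.086, 0.586, -0.002]
force: [1.1, 0.1, 0.5]
finger_gap: 0.0001
grasp_force: 0.0
```

```bash
python3 - <<'E'
from h import *
c,s=wrist('w12');print(s["ee_pos"],s["force"])
M=np.array([[.929,.37],[-.37,.929]]);print("cradle TCP",M@(s["ee_pos"][:2]-[.5963,.034]))
print("bar x",[])
E
```

```text
[ 0.48396895 -0.01082662  0.0299747 ] [1.09613302 0.06442301 0.49639689]
cradle TCP [-1.20941397e-01 -8.14389110e-05]
bar x []
```

View pics/w12.png

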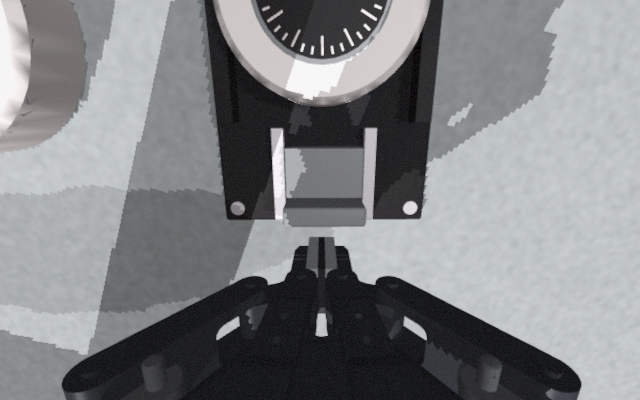

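The closed fingertips at (321,240) are centred behind the tab at (325,215). I'll push slowly.

>>> {"op": "arm_command", "data": {"moves": [{"linear": [0.2, 0, 0], "dr": [0, 0, 0], "gripper": -1}, {"linear": [0.4, 0, 0], "dr": [0, 0, 0], "gripper": -1}, {"linear": [0.6, 0, 0], "dr": [0, 0, 0], "gripper": -1}, {"linear": [0.8, 0, 0], "dr": [0, 0, 0], "gripper": -1}, {"linear": [1.0, 0, 0], "dr": [0, 0, 0], "gripper": -1}, {"linear": [1.2, 0, 0], "dr": [0, 0, 0], "gripper": -1}, {"linear": [1.4, 0, 0], "dr": [0, 0, 0], "gripper": -1}]}}

```text
t: 13.85
ee_pos: [0.4957, -0.0062, 0.0307]
tool_rot: [3.086, 0.585, -0.003]
force: [-1.8, -0.9, 1.6]
finger_gap: 0.0001
grasp_force: 1.1
```

>>> {"op": "arm_command", "data": {"moves": [{"linear": [0.2, 0, 0], "dr": [0, 0, 0], "gripper": -1}, {"linear": [0.4, 0, 0], "dr": [0, 0, 0], "gripper": -1}, {"linear": [0.6, 0, 0], "dr": [0, 0, 0], "gripper": -1}]}}

```text
t: 14.1
ee_pos: [0.5018, -0.0038, 0.0307]
tool_rot: [3.086, 0.586, -0.001]
force: [-2.3, -0.9, 1.5]
finger_gap: -0.0
grasp_force: 1.1
```

>>> {"op": "arm_command", "data": {"moves": [{"linear": [0.15, 0, 0], "dr": [0, 0, 0], "gripper": -1}, {"linear": [0.3, 0, 0], "dr": [0, 0, 0], "gripper": -1}, {"linear": [0.45, 0, 0], "dr": [0, 0, 0], "gripper": -1}, {"linear": [0.6, 0, 0], "dr": [0, 0, 0], "gripper": -1}, {"linear": [0.7, 0, 0], "dr": [0, 0, 0], "gripper": -1}]}}

```text
t: 14.52
ee_pos: [0.5087, -0.0011, 0.0307]
tool_rot: [-3.086, -0.586, 0.0]
force: [-1.5, -0.5, -0.7]
finger_gap: -0.0001
grasp_force: 1.0
```

>>> {"op": "arm_command", "data": {"moves": [{"linear": [0.1, 0, 0], "dr": [0, 0, 0], "gripper": -1}, {"linear": [0.15, 0, 0], "dr": [0, 0, 0], "gripper": -1}, {"linear": [0.15, 0, 0], "dr": [0, 0, 0], "gripper": -1}]}}

```text
t: 14.77
ee_pos: [0.5101, -0.0005, 0.0307]
tool_rot: [-3.086, -0.586, -0.0]
force: [-1.3, -1.0, -0.7]
finger_gap: 0.0
grasp_force: 0.8
```

>>> {"op": "arm_command", "data": {"moves": [{"linear": [0.05, 0, 0], "dr": [0, 0, 0], "gripper": -1}, {"linear": [0.1, 0, 0], "dr": [0, 0, 0], "gripper": -1}, {"linear": [0.1, 0, 0], "dr": [0, 0, 0], "gripper": -1}]}}

```text
t: 15.02
ee_pos: [0.5109, -0.0002, 0.0308]
tool_rot: [-3.086, -0.586, 0.0]
force: [-2.6, 0.4, -0.3]
finger_gap: 0.0003
grasp_force: 0.9
```

>>> {"op": "arm_command", "data": {"moves": [{"linear": [0.05, 0, 0], "dr": [0, 0, 0], "gripper": -1}, {"linear": [0.05, 0, 0], "dr": [0, 0, 0], "gripper": -1}]}}

```text
t: 15.18
ee_pos: [0.5114, -0.0, 0.0308]
tool_rot: [-3.086, -0.586, 0.0]
force: [-2.1, -0.4, -0.6]
finger_gap: 0.0
grasp_force: 0.9
```

>>> {"op": "arm_command", "data": {"moves": [{"linear": [0.05, 0, 0], "dr": [0, 0, 0], "gripper": -1}, {"linear": [0.05, 0, 0], "dr": [0, 0, 0], "gripper": -1}]}}

```text
t: 15.35
ee_pos: [0.5118, 0.0001, 0.0307]
tool_rot: [-3.086, -0.586, 0.0]
force: [-2.8, -0.0, -0.8]
finger_gap: -0.0002
grasp_force: 0.9
```

>>> {"op": "arm_command", "data": {"moves": [{"linear": [0.05, 0, 0], "dr": [0, 0, 0], "gripper": -1}, {"linear": [0.05, 0, 0], "dr": [0, 0, 0], "gripper": -1}]}}

```text
t: 15.52
ee_pos: [0.5118, 0.0002, 0.0308]
tool_rot: [3.086, 0.586, -0.002]
force: [-2.8, -0.4, 1.2]
finger_gap: -0.0
grasp_force: 1.5
```

>>> {"op": "arm_command", "data": {"moves": [{"linear": [0.05, 0, 0], "dr": [0, 0, 0], "gripper": -1}, {"linear": [0.1, 0, 0], "dr": [0, 0, 0], "gripper": -1}, {"linear": [0.1, 0, 0], "dr": [0, 0, 0], "gripper": -1}]}}

```text
t: 15.77
ee_pos: [0.5119, 0.0002, 0.0307]
tool_rot: [3.086, 0.585, -0.005]
force: [-5.8, -0.1, 2.7]
finger_gap: 0.0
grasp_force: 2.7
```

The keeper has stopped hard at about 6 N after roughly 20 mm of travel. I'll back off and check.

>>> {"op": "arm_command", "data": {"moves": [{"linear": [-0.3, 0, 0], "dr": [0, 0, 0], "gripper": -1}, {"linear": [-1, 0, 0], "dr": [0, 0, 0], "gripper": -1}, {"linear": [-2, 0, 0], "dr": [0, 0, 0], "gripper": -1}, {"linear": [-2.5, 0, -2], "dr": [0, 0, 0], "gripper": -1}, {"linear": [-3, 0, -5], "dr": [0, 0, 0], "gripper": -1}, {"linear": [-3, 0, -8], "dr": [0, 0, 0], "gripper": -1}, {"linear": [-3, 0, -8], "dr": [0, 0, 0], "gripper": -1}, {"linear": [-3, 0, -8], "dr": [0, 0, 0], "gripper": -1}]}}

```text
t: 16.43
ee_pos: [0.4865, -0.01, 0.1129]
tool_rot: [-3.086, -0.586, -0.01]
force: [-0.9, -0.3, -1.2]
finger_gap: 0.0001
grasp_force: 0.0
```

```bash
python3 - <<'E'
from h import *
c,s=wrist('w13');C,a,q,r=meas2(c,s,near=(.5963,.034));M=np.array([[.929,.37],[-.37,.929]]);print(a,q,M@(C-[.5963,.0340]),s["ee_pos"],s["force"])
O,r=barang(c,s)
im=c["color"][:,:,::-1][20:280,200:440];cv2.imwrite("pics/c13.png",cv2.resize(im,None,fx=2.2,fy=2.2,interpolation=2))
E
```

```text
-80.45545977011494 0.61388888888888 [-8.45792411e-05  7.13620536e-04] [ 0.48648535 -0.01003943  0.11291135] [-0.87098809 -0.2578114  -1.15625296]
```

View pics/c13.png

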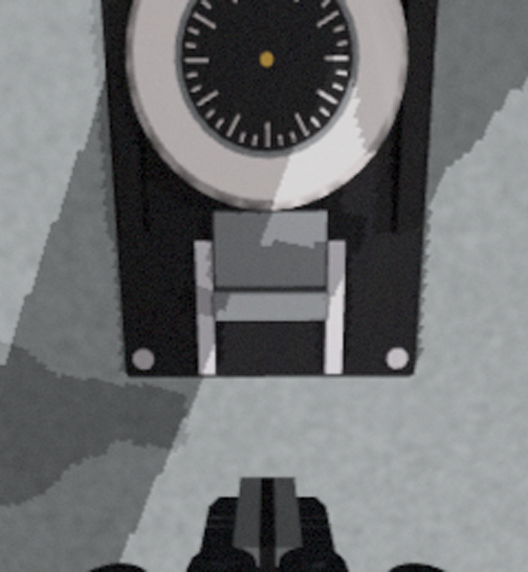

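The crop shows the keeper nose directly behind the compass at (270,210), with the tab well off its start position. The pivot is at the stowed centre (-0.1 mm), so the flat must be flush. The arm is clear of everything, so I'm handing in.

```bash
python3 -c "
from cell import ctrl
print(ctrl.finish_job())"
```

```text
the job is handed in; nothing more can be done
None
```

The compass was turned in place until its flat lay against the bar, and only then was the keeper slid fully home; readings stayed under the limits (8.6 N on the compass, about 6 N on the keeper), and the job was handed in at about 16.5 s, though no verdict came back.

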